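# Make up the gold-testing kit and the scale-check kit

## Robot

A 6-joint arm with a two-finger parallel gripper is mounted at the origin on a cart in front of the work surface, level with it; the furniture and walls round the work are solid. World frame = base frame: x ahead of the robot, y to its left, z up, the work surface at z = 0. Lengths are in m, angles in rad, forces in N, time in s.
With the tool pointing down it reaches from about 0.35 to 0.975 m from the base axis. Payload 4.9 kg.
Tool frame: the origin (TCP) lies midway between the tips of the shut fingers; the grasp point (between the pads) lies 19 mm behind it; z points along the fingers, y is the line along which they close (so a half turn about z gives the same grasp; the last joint's range is limited). The gripper opens to 85 mm and grips with 20 to 120 N. Pads are 22 mm wide; open, the fingers measure 114 mm over their backs; the gripper's body (76 mm by 85 mm) begins 54 mm behind the grasp point. The pads swing forward as they close: fully open they stand 13 mm farther back than shut.
Start: joints at [1.174, 0.053, 1.613, -0, 1.476, -0.119], TCP at [0.171, 0.601, 0.199] pointing down, gripper open.
Joint ranges: [-3.01, 3.01], [-1.01, 2.22], [0.06, 2.58], [-1.02, 4.17], [0.09, 2.62], [-3.14, 3.14]. Speed limits (rad/s): [2.57, 2.57, 3.14, 3.14, 3.14, 3.14].

## Interface

Orientations are given as a unit quaternion [w, x, y, z].
In Python, from plant import * gives the robot as it stands.
- The arm moves only by the tool jog_arm, never from a script. Its argument "targets" is a list of rows, each a list of 3 entries, a list of its own where there are three numbers: the shift along the tool's x, y, z in units of 25 mm (1.0 is 25 mm), then the turn, a rotation vector about the tool's x, y, z in units of 8 degrees (1.0 is 8 degrees), then the opening in per cent of the stroke, from 0 (shut) to 100 (fully open). A call has 1 to 8 rows; each row is the pose to reach, as a shift and turn from the pose commanded when the call began, along the tool's axes at that moment; what a row does not reach only later rows make up. A row lasts 1/8 s, in which the tool goes at most 62.5 mm and 10.7 degrees, less where a joint would pass 70% of its speed; a pose out of reach is approached as far as the arm can. A call with a gripper value outside its range is refused whole. The fingers move at their own pace and stop on an object; the grip force is fixed at half the most. Time passes only in rows, so rows that repeat a pose let the fingers close. It gives the time, the measured TCP pose, the force, the opening and the grip force at its end, in the units of the state.
- state(): the state, without advancing time (a new reading comes with each control period).
- grab_frame(name): name is "scene" or "side" or "wrist"; returns (picture, depth): 384x512x3 uint8, red, green, blue; 384x512 float32, m along the optical axis (not along the pixel's ray), 0 where there is no reading.
- camera_params(name): a dict with "fovy" (degrees; the focal length in pixels is half the picture's height over the tangent of half this angle, whatever the lens; pixels are square), "cx", "cy" (the principal point, pixels), "rvec" (rotation vector, rad) and "tvec" (3), from world to camera coordinates, as OpenCV has them; the wrist camera has in their place "hand_eye" (4x4, takes a point from camera to tool coordinates, whose origin is the TCP and whose axes are the flange's). Camera axes: x right, y down, z forward; pixel columns grow to the right and rows downward; lengths in m; the calibration is good to about 2 mm. A picture is of the moment at which its call begins: read the wrist's pose just before it. camera_params takes no time and is no camera call.
- job_done(): hands the job in; it is judged then, once.
The state is a dict: "time": time; "joint_pos": joint angles; "joint_vel": joint speeds; "joint_efforts": joint torques, N m; "tool_pos": TCP position; "tool_rot": TCP orientation; "contact_force": force on the tool from outside, world axes, zero at the start; "ft_torque": the same for the moment, N m; "gripper_width": opening from 0.0 (shut) to 1.0 (fully open); "grasp_force": force on a finger pad.
Only numpy, scipy, OpenCV 4.12 (cv2) and the standard library are available. Lean on these libraries where they do the work, as an engineer would, in place of code of your own. Each camera call takes 0.05 s, during which the arm holds its last target. There are 200 camera calls.

## Task

Make up the two kit trays from the stock on the grey desk pad, each thing lying or standing down in the pocket shaped for it: the touchstone kit gets the black touchstone, the folding loupe and the dropper bottle, and the scale-check kit gets the largest and the smallest of the three brass weights (a full-load and a low-load check), each in the bore of its size. In the touchstone kit put the bottle in last, once the stone and the loupe are in, so that nobody reaches past the acid; keep it upright all the time. Leave the middle weight standing where it is.

Things in the scene. Friction and masses are not known exactly. Their poses are not given: they have to be found in the camera images.
- test_tray: Touchstone kit tray, fixed: brown wooden block 124 (x) x 136 (y) x 11 mm. Origin: centre of its underside, on the desk; z up; brass card holder on its front (-x) edge. Three beige-lined pockets 7 mm deep (floors 4 mm above the desk); centres x, y in its frame, mm: stone 0, +27 (104 along x by 66); bottle -31, -37 (round, diameter 46); loupe +27, -37 (54 along x by 37).
- weight_tray: Scale-check kit tray, fixed: brown wooden block 112 (x) x 62 (y) x 11 mm. Origin: centre of its underside, on the desk; z up; brass card holder on its front (-x) edge. Two round beige-lined bores 7 mm deep (floors 4 mm above the desk); centres x, y in its frame, mm: largest weight -25, 0 (diameter 46); smallest weight +30, 0 (diameter 35).
- touchstone: Touchstone: black rectangular stone slab with gold streaks, 52 (x) x 90 (y) x 18 (z) mm, 0.19 kg, lying flat on the grey pad. Origin: centre of its underside; long side along y. It lies in its pocket with the long side along the tray's x, either way round. Grasp across the 52 mm.
- loupe: Folding loupe, closed: two grey rounded plates 24 (x) x 38 (y) mm with a black lens between them, 18 mm thick, 0.045 kg, lying flat. Origin: centre of its underside; long side along y. It lies in its pocket with the long side along the tray's x, either way round. Grasp across the 24 mm; the plates are its bottom and top 2 mm, the lens barrel between is 22 mm wide.
- bottle: Dropper bottle of test acid, standing upright: white round body of diameter 31 mm up to 47 mm height, above it a pointed cap about 21 mm wide to 84 mm height, 0.055 kg. Origin: centre of its underside, z up along its axis. The one on the grey pad, not those far to the left. Grasp round the body.
- weight_large: Largest of three brass weights: round, diameter 30 mm, 34 mm high with a knob on top, 0.2 kg, standing. Origin: centre of its underside. The straight side of the body reaches to about 21 mm height, then it narrows to the knob.
- weight_middle: Middle brass weight, stays where it is: round, diameter 24 mm, 27 mm high, same form, 0.1 kg, standing. Origin: centre of its underside.
- weight_small: Smallest brass weight: round, diameter 19 mm, 22 mm high, same form, 0.05 kg, standing. Origin: centre of its underside. The straight side reaches to about 13 mm height.
Not all that is in view belongs to the job. What is shaped like the weight_large but pink or turquoise is not meant.

How it is judged:
On the way, in this order (a step that is already met when the one before it is completed fails the run):
1. the touchstone and the loupe are down in their pockets, the bottle not yet (x of touchstone in the frame of test_tray between -0.01 and 0.01 m and y of touchstone in the frame of test_tray between 0.017 and 0.037 m and z of touchstone in the frame of test_tray between 0.001 and 0.007 m and angle between each of touchstone, loupe's own z axis and vertical below 0.12 rad and angle between the y axis of touchstone and the x axis of test_tray, either way round below 0.35 rad and x of loupe in the frame of test_tray between 0.016 and 0.038 m and y of loupe in the frame of test_tray between -0.048 and -0.026 m and z of loupe in the frame of test_tray between 0.001 and 0.007 m and not ((x of bottle in the frame of test_tray between -0.041 and -0.021 m and y of bottle in the frame of test_tray between -0.047 and -0.027 m and z of bottle in the frame of test_tray between 0.001 and 0.007 m and angle between bottle's own z axis and vertical below 0.12 rad))), for 0.2 s.
2. the bottle stands in its bore (x of bottle in the frame of test_tray between -0.041 and -0.021 m and y of bottle in the frame of test_tray between -0.047 and -0.027 m and z of bottle in the frame of test_tray between 0.001 and 0.007 m and angle between bottle's own z axis and vertical below 0.12 rad), for 0.2 s.
At the end, for the whole second after the job is handed in: All five in their own pockets: each origin within 10 mm (loupe 11) of the pocket centre along both tray axes, within 3 mm of floor height, level within 0.12 rad, the stone's long side along the tray's x within 0.35 rad; all at rest; the middle weight upright, within 15 mm of its start (all of step 2 and x of touchstone in the frame of test_tray between -0.01 and 0.01 m and y of touchstone in the frame of test_tray between 0.017 and 0.037 m and z of touchstone in the frame of test_tray between 0.001 and 0.007 m and angle between each of touchstone, loupe, weight_large, weight_small, weight_middle's own z axis and vertical below 0.12 rad and angle between the y axis of touchstone and the x axis of test_tray, either way round below 0.35 rad and x of loupe in the frame of test_tray between 0.016 and 0.038 m and y of loupe in the frame of test_tray between -0.048 and -0.026 m and z of loupe in the frame of test_tray between 0.001 and 0.007 m and x of weight_large in the frame of weight_tray between -0.035 and -0.015 m and y of weight_large in the frame of weight_tray between -0.01 and 0.01 m and z of weight_large in the frame of weight_tray between 0.001 and 0.007 m and x of weight_small in the frame of weight_tray between 0.02 and 0.04 m and y of weight_small in the frame of weight_tray between -0.01 and 0.01 m and z of weight_small in the frame of weight_tray between 0.001 and 0.007 m and linear speed of each of touchstone, loupe, bottle, weight_large, weight_small below 0.02 m/s and distance of weight_middle from where it was at the start of the episode below 0.015 m); the robot touches nothing.
It fails at once if the acid bottle is tipped by more than 0.5 rad (angle between bottle's own z axis and vertical above 0.5 rad).
It fails at once if the middle weight is moved by more than 15 mm (distance of weight_middle from where it was at the start of the episode above 0.015 m).
It also fails if it takes over 112 s, if anything falls off the work surface, if the arm or the gripper's body presses on something with over 40 N, if the wrist force passes 120 N, or if a joint passes its speed limit or range.

## Working session

There is one attempt and no reset: what is moved stays moved. The work goes in short steps, Python scripts to look and compute and a tool call to move; the robot and the scene stay as the last step left them, time stands still between calls to the robot, and variables do not carry over. Pictures are saved under pics/ and viewed, at most 14 in all, crops included, and the job is handed in when it is done.

Besides the shell and the picture viewer there is one more tool, called after ">>>" as a command line: name --argument value ..., lists and objects as JSON in quotes. jog_arm: Moves the arm, as the interface text tells. Its arguments: {"type":"object","properties":{"targets":{"type":"array"}},"required":["targets"]}

```bash
mkdir -p pics; ls; cat > h.py <<'E'
from plant import *
import numpy as np, cv2
from scipy.spatial.transform import Rotation as R
def cam(name, st=None):
    p=camera_params(name); f=192/np.tan(np.radians(p["fovy"])/2)
    K=np.array([[f,0,p["cx"]],[0,f,p["cy"]],[0,0,1]])
    if name=="wrist":
        q=st["tool_rot"]; T=np.eye(4); T[:3,:3]=R.from_quat([q[1],q[2],q[3],q[0]]).as_matrix(); T[:3,3]=st["tool_pos"]
        C=T@np.array(p["hand_eye"])
        return K,C[:3,:3],C[:3,3]
    M=R.from_rotvec(p["rvec"]).as_matrix()
    return K,M.T,-M.T@np.array(p["tvec"])
def onplane(c,uv,z):
    K,Rm,t=c; uv=np.atleast_2d(uv).astype(float)
    d=np.c_[uv,np.ones(len(uv))]@np.linalg.inv(K).T@Rm.T
    return t+d*((z-t[2])/d[:,2])[:,None]
def proj(c,P):
    K,Rm,t=c; q=(np.atleast_2d(P)-t)@Rm@K.T
    return q[:,:2]/q[:,2:]
def cloud(c,depth):
    K,Rm,t=c; v,u=np.mgrid[:384,:512]
    d=np.stack([u,v,np.ones_like(u)],-1)@np.linalg.inv(K).T*depth[...,None]
    return d@Rm.T+t
def save(n,rgb): cv2.imwrite(n,cv2.cvtColor(rgb,cv2.COLOR_RGB2BGR))
E
python3 - <<'E'
from h import *
for n in ("scene","side","wrist"):
    s=state(); im,d=grab_frame(n); np.savez(n+"0.npz",im=im,d=d); 
    save(f"pics/{n}0.png",im); c=cam(n,s); print(n,c[2],c[1][:,2],camera_params(n)["fovy"])
print(s["tool_rot"],s["tool_pos"],s["time"])
E
```

```text
pics
scene [ 0.03676065 -0.18007486  0.4900957 ] [ 0.57800922  0.60948256 -0.5426199 ] 53.01635950498004
side [ 0.11348433 -0.28766161  0.59570519] [ 0.46357289  0.66271758 -0.58813739] 52.49931148300376
wrist [0.10074691 0.62008867 0.37389058] [ 0.27335956 -0.08078535 -0.95851358] 64.5554529023822
[-2.33845965e-04  1.38441448e-01  9.90370192e-01 -8.90351071e-04] [0.17116114 0.60046175 0.19809966] 0.1
```

View pics/scene0.png

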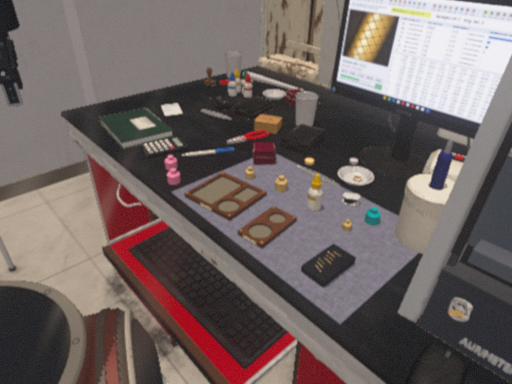

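View pics/side0.png

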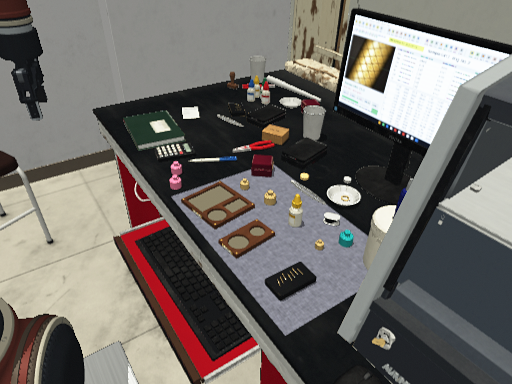

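View pics/wrist0.png

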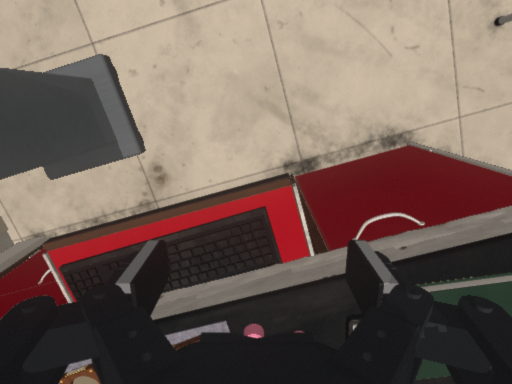

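The views show trays at side px (217,203) and (247,238) and the stone at (290,281). The bottle is at (296,211), the probable loupe at (331,218), and brass pieces at (244,184), (270,198), (319,244) and (304,176). Pink (176,175) and turquoise (346,238) are decoys. I'll enlarge this area.

```bash
python3 - <<'E'
from h import *
im=np.load("side0.npz")["im"]; save("pics/side_crop.png",cv2.resize(im[150:310,165:375],None,fx=3.7,fy=3.7,interpolation=cv2.INTER_CUBIC))
for n,pts in (("side",dict(br1=(244,184),br2=(270,198),br3=(319,244),br4=(304,176),bot=(296,214),loupe=(331,217),stone=(290,281),t1=(217,203),t2=(247,238),pad=(250,270))),
  ("scene",dict(br1=(250,173),br2=(281,184),br3=(347,225),br4=(309,161),bot=(315,200),loupe=(350,198),stone=(328,265),pad=(290,270)))):
    z=np.load(n+"0.npz"); P=cloud(cam(n),z["d"])
    for k,(u,v) in pts.items(): print(n,k,P[v,u].round(3))
E
```

```text
side br1 [0.562 0.411 0.021]
side br2 [0.58  0.321 0.025]
side br3 [0.581 0.14  0.015]
side br4 [0.732 0.371 0.008]
side bot [0.579 0.221 0.043]
side loupe [0.662 0.191 0.019]
side stone [0.462 0.09  0.018]
side t1 [0.473 0.397 0.003]
side t2 [0.463 0.244 0.01 ]
side pad [0.421 0.168 0.001]
scene br1 [0.562 0.411 0.018]
scene br2 [0.579 0.324 0.022]
scene br3 [0.58  0.14  0.014]
scene br4 [0.728 0.369 0.009]
scene bot [0.58  0.225 0.03 ]
scene loupe [0.659 0.19  0.017]
scene stone [0.461 0.092 0.017]
scene pad [0.415 0.138 0.001]
```

View pics/side_crop.png

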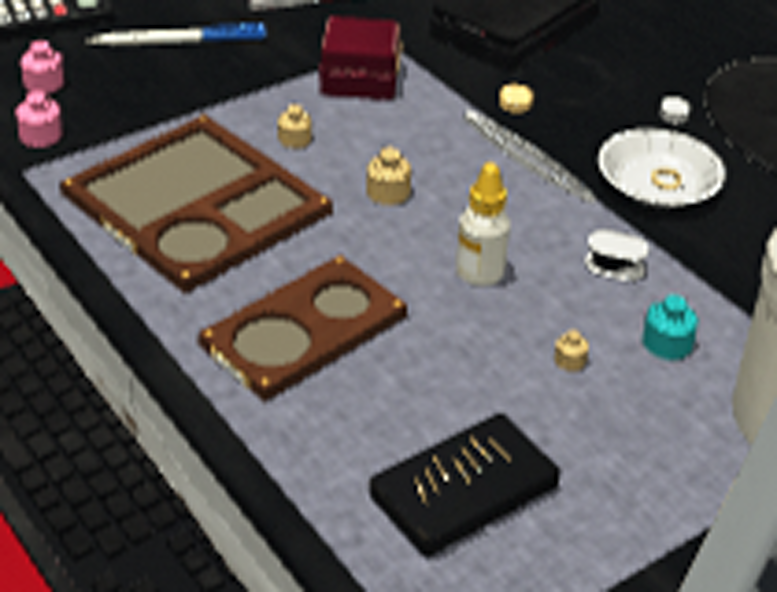

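Named by side pixels, the brass pieces are:
- **Largest weight:** (270,198).
- **Middle weight:** (244,184), left where it is.
- **Smallest weight:** (319,244).
- **Not a weight:** (304,176), a flat disc without a knob, off the pad.

The bottle on the pad is at (296,211), and the loupe is at (331,218), grey-white plates with a dark barrel. The crop confirms sizes and shapes.

```bash
cat > meas.py <<'E'
from h import *
def rect(P2):
    (c,(w,h),a)=cv2.minAreaRect(np.float32(P2*1000)); b=cv2.boxPoints((c,(w,h),a))
    e=b[1]-b[0]; f=b[2]-b[1]; L=e if np.hypot(*e)>np.hypot(*f) else f
    return np.round(c,1),round(max(w,h),1),round(min(w,h),1),"long-axis deg",round(np.degrees(np.arctan2(L[1],L[0]))%180,1)
def circ(P2):
    A=np.c_[2*P2,np.ones(len(P2))]; s=np.linalg.lstsq(A,(P2**2).sum(1),rcond=None)[0]
    return (s[:2]*1000).round(1),round(2000*np.sqrt(s[2]+s[0]**2+s[1]**2),1)
E
python3 - <<'E'
from meas import *
for n in ("side","scene"):
    z=np.load(n+"0.npz"); c=cam(n); P=cloud(c,z["d"]); im=z["im"]; hsv=cv2.cvtColor(im,cv2.COLOR_RGB2HSV)
    def near(x,y,r,lo,hi): return P[(np.hypot(P[...,0]-x,P[...,1]-y)<r)&(P[...,2]>lo)&(P[...,2]<hi)&(z["d"]>0)]
    print(n,"pad z",np.median(near(.42,.15,.03,-.02,.02)[:,2]))
    print(" stone top",rect(near(.461,.091,.07,.0155,.03)[:,:2]))
    print(" loupe top",rect(near(.66,.19,.04,.0155,.03)[:,:2]),rect(near(.66,.19,.04,.005,.03)[:,:2]))
    for k,x,y,lo,hi in (("large",.58,.321,.004,.018),("mid",.562,.411,.004,.015),("small",.581,.14,.003,.012),("bottle",.579,.221,.006,.044)):
        Q=near(x,y,.026,lo,hi); print(" ",k,circ(Q[:,:2]),len(Q), near(x,y,.03,0,.1)[:,2].max())
    m=cv2.inRange(hsv,(3,90,40),(18,255,170))>0
    for k,x,y,r in (("t1",.48,.385,.11),("t2",.463,.244,.075)):
        M=(m&(np.hypot(P[...,0]-x,P[...,1]-y)<r)&(P[...,2]>.006)&(P[...,2]<.016))
        print(" ",k,rect(P[M][:,:2]),M.sum())
E
```

```text
side pad z 0.0008874250245855531
 stone top (array([467.7,  96.3]), 90.6, 52.6, 'long-axis deg', np.float32(179.6))
 loupe top (array([666.6, 192.6]), 36.5, 24.9, 'long-axis deg', np.float32(123.1)) (array([665.9, 192.8]), 35.3, 26.9, 'long-axis deg', np.float32(137.3))
  large (array([588.1, 333.9]), np.float64(27.9)) 55 0.03490359887217387
  mid (array([567.8, 419.8]), np.float64(20.9)) 32 0.028158726741104867
  small (array([578.3, 131.4]), np.float64(18.4)) 29 0.024377475002416937
  bottle (array([588.5, 234. ]), np.float64(29.6)) 179 0.08489091698204687
  t1 (array([474.5, 368.5]), 188.2, 127.2, 'long-axis deg', np.float32(97.9)) 864
  t2 (array([465. , 248.4]), 114.5, 65.6, 'long-axis deg', np.float32(7.1)) 708
scene pad z -0.00011977652376832237
 stone top (array([468. ,  96.7]), 89.8, 51.5, 'long-axis deg', np.float32(179.8))
 loupe top (array([667.2, 193.2]), 36.2, 26.0, 'long-axis deg', np.float32(143.2)) (array([667.2, 193.2]), 36.2, 26.0, 'long-axis deg', np.float32(143.2))
  large (array([588.9, 333.6]), np.float64(27.5)) 62 0.033645239432948004
  mid (array([569. , 420.7]), np.float64(21.7)) 43 0.026619958753081985
  small (array([584.3, 142.7]), np.float64(17.8)) 38 0.02248133389528978
  bottle (array([589.1, 234.3]), np.float64(28.8)) 224 0.08391689597396629
  t1 (array([494.5, 371.2]), 187.6, 162.7, 'long-axis deg', np.float32(98.0)) 965
  t2 (array([465.6, 248.5]), 114.4, 62.8, 'long-axis deg', np.float32(7.5)) 758
```

```bash
cat >> h.py <<'E'
def go(*tg):
    """print shift/turn units for targets (x,y,z,psi_deg); psi = world angle of tool y, tool down"""
    s=state(); q=s["tool_rot"]; R0=R.from_quat([q[1],q[2],q[3],q[0]])
    y=R0.as_matrix()[:,1]; cur=np.degrees(np.arctan2(y[1],y[0]))
    print("t %.2f pos %s psi %.1f open %.2f F %s joints6 %.2f"%(s["time"],np.round(s["tool_pos"],4),cur,s["gripper_width"],np.round(s["contact_force"],1),s["joint_pos"][5]))
    for x,yy,z,a in tg:
        a=np.radians(a); Y=np.array([np.cos(a),np.sin(a),0]); Z=np.array([0,0,-1.]); Rt=R.from_matrix(np.c_[np.cross(Y,Z),Y,Z])
        sh=R0.inv().apply(np.array([x,yy,z])-s["tool_pos"])/.025; tu=np.degrees((R0.inv()*Rt).as_rotvec())/8
        print("  ",sh.round(2).tolist(),tu.round(2).tolist())
E
python3 -c "
from h import *
go((.47,.24,.25,90))"
```

```text
t 0.15 pos [0.1712 0.6006 0.1982] psi 74.1 open 1.00 F [ 0.7 -0.3  0.9] joints6 -0.12
   [-15.45, -10.59, -2.06] [-0.01, -0.0, -1.99]
```

>>> jog_arm --targets '[[[-15.4,-10.6,-2],[0,0,-2],100],[[-15.4,-10.6,-2],[0,0,-2],100],[[-15.4,-10.6,-2],[0,0,-2],100],[[-15.4,-10.6,-2],[0,0,-2],100],[[-15.4,-10.6,-2],[0,0,-2],100],[[-15.4,-10.6,-2],[0,0,-2],100],[[-15.4,-10.6,-2],[0,0,-2],100],[[-15.4,-10.6,-2],[0,0,-2],100]]'

```text
time: 1.15
tool_pos: [0.4704, 0.2382, 0.2493]
tool_rot: [0.0, 0.001, 1.0, -0.0]
contact_force: [-1.1, 0.7, 0.9]
gripper_width: 1.001
grasp_force: 0.0
```

>>> jog_arm --targets '[[[0,0,0],[0,0,0],100],[[0,0,0],[0,0,0],100]]'

```text
time: 1.4
tool_pos: [0.4684, 0.2409, 0.2487]
tool_rot: [-0.001, -0.001, 1.0, 0.0]
contact_force: [-0.2, -0.7, -0.3]
gripper_width: 1.0
grasp_force: 0.0
```

```bash
python3 - <<'E'
from h import *
go((.468,.097,.12,90))
s=state(); im,d=grab_frame("wrist"); np.savez("wrist1.npz",im=im,d=d,p=s["tool_pos"],q=s["tool_rot"]); save("pics/wrist1.png",im)
E
```

```text
t 1.40 pos [0.4684 0.2409 0.2487] psi 90.1 open 1.00 F [-0.2 -0.7 -0.3] joints6 -1.24
   [0.02, -5.76, 5.15] [0.0, -0.01, 0.01]
```

View pics/wrist1.png

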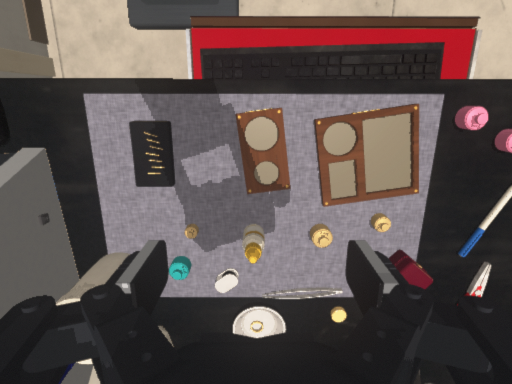

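The wrist view shows everything unobstructed: stone (152,153), weight tray (265,150), test tray (367,155), small weight (191,232), bottle (254,243), loupe (227,280), large weight (321,237), middle weight (382,223), turquoise decoy (179,268).

```bash
python3 - <<'E'
from meas import *
z=np.load("wrist1.npz"); c=cam("wrist",dict(tool_pos=z["p"],tool_rot=z["q"])); im=z["im"]; P=cloud(c,z["d"])
hsv=cv2.cvtColor(im,cv2.COLOR_RGB2HSV)
def comp(mask,u,v):
    mask=cv2.morphologyEx(mask.astype(np.uint8),cv2.MORPH_CLOSE,np.ones((3,3)))
    n,l,st,ce=cv2.connectedComponentsWithStats(mask); d=np.hypot(*(ce-[u,v]).T)+1e3*(st[:,4]<15); d[0]=1e9
    i=d.argmin(); cs=cv2.findContours((l==i).astype(np.uint8),cv2.RETR_EXTERNAL,cv2.CHAIN_APPROX_NONE)[0]
    k=max(cs,key=cv2.contourArea)[:,0,:]; return k,st[i,4]
print("pad z",np.median(P[100:180,95:125,2]), "cam",c[2])
for u,v in ((150,205),(300,205),(420,250),(265,240),(130,120)): print(hsv[v,u],end="")
print(hsv[153,140],hsv[120,240],hsv[135,262],hsv[237,321],hsv[232,191],hsv[243,254],hsv[280,225])
brown=(hsv[...,0]<18)&(hsv[...,1]>100)&(hsv[...,2]>40)&(hsv[...,2]<190)
for u,v in ((265,150),(367,155)):
    k,a=comp(brown,u,v); print("tray",a,rect(onplane(c,k,.011)[:,:2]))
beige=(hsv[...,0]>10)&(hsv[...,0]<45)&(hsv[...,1]>20)&(hsv[...,1]<110)&(hsv[...,2]>80)
for u,v in ((262,133),(267,173),(339,139),(343,178),(388,152)):
    k,a=comp(beige,u,v); W=onplane(c,k,.0075)[:,:2]; print("pocket",(u,v),a,rect(W),circ(W))
k,a=comp(hsv[...,2]<60,152,153); print("stone",a,rect(onplane(c,k,.012)[:,:2]))
T=lambda x,y,r,lo,hi:P[(np.hypot(P[...,0]-x,P[...,1]-y)<r)&(P[...,2]>lo)&(P[...,2]<hi)&(z["d"]>0)]
print("stone d",rect(T(.468,.097,.07,.015,.03)[:,:2]),np.median(T(.468,.097,.04,.01,.03)[:,2]))
Q=T(.667,.193,.035,.0155,.03);print("loupe d",len(Q),rect(Q[:,:2]),np.median(Q[:,2]))
w=(hsv[...,1]<40)&(hsv[...,2]>150); k,a=comp(w,227,278);print("loupe",a,rect(onplane(c,k,.017)[:,:2]))
gold=(hsv[...,0]>12)&(hsv[...,0]<32)&(hsv[...,1]>90)&(hsv[...,2]>120)
for n,u,v,x,y,r,kn in (("large",321,237,.588,.3335,.03,.027),("mid",382,223,.568,.42,.025,.022),("small",191,232,.583,.141,.022,.018),("bottle",254,243,.589,.234,.03,.06)):
    Q=T(x,y,r,.004,.1); K=T(x,y,r,kn,.1); print(n,len(Q),rect(Q[:,:2])[:3],"knob",rect(K[:,:2])[:3],Q[:,2].max())
E
```

```text
pad z 0.001586339556988059 cam [0.39528965 0.24015063 0.42458957]
[154  13 142][153  15 149][165  14  37][158  14 145][150  12 147][ 0  0 43] [ 10 146 122] [ 19  60 179] [ 18 111 133] [ 18 110 123] [ 19 157 128] [ 16  18 239]
tray 2194 (array([465.5, 249.6]), 111.5, 60.9, 'long-axis deg', np.float32(7.6))
tray 3491 (array([472.2, 393.4]), 136.1, 124.1, 'long-axis deg', np.float32(98.7))
pocket (262, 133) 944 (array([441. , 246.4]), 45.8, 45.1, 'long-axis deg', np.float32(134.9)) (array([441.1, 246.2]), np.float64(45.7))
pocket (267, 173) 478 (array([495.6, 253.5]), 33.9, 33.3, 'long-axis deg', np.float32(90.1)) (array([495.5, 253.5]), np.float64(34.0))
pocket (339, 139) 900 (array([448. , 352.9]), 44.9, 44.8, 'long-axis deg', np.float32(90.1)) (array([447.8, 352.7]), np.float64(44.8))
pocket (343, 178) 958 (array([505.3, 361.5]), 54.3, 36.9, 'long-axis deg', np.float32(8.6)) (array([505.2, 361.7]), np.float64(50.8))
pocket (388, 152) 3508 (array([468.8, 420.3]), 104.8, 64.3, 'long-axis deg', np.float32(8.6)) (array([468.4, 420.4]), np.float64(96.1))
stone 2345 (array([468.5,  97.8]), 88.8, 54.6, 'long-axis deg', np.float32(179.6))
stone d (array([468.4,  97.6]), 89.0, 52.1, 'long-axis deg', np.float32(179.8)) 0.018423251726643664
loupe d 305 (array([667. , 193.4]), 38.0, 24.0, 'long-axis deg', np.float32(127.0)) 0.018939606048998803
loupe 649 (array([656.2, 195.2]), 65.5, 53.0, 'long-axis deg', np.float32(127.3))
large 413 (array([588.8, 334.5]), 29.2, 29.1) knob (array([588.9, 335. ]), 13.4, 13.0) 0.03632489085549773
mid 272 (array([569. , 421.5]), 23.3, 22.7) knob (array([569.4, 421.8]), 10.5, 9.8) 0.029070624619964236
small 160 (array([583.7, 143.1]), 18.7, 18.0) knob (array([584.3, 143.4]), 8.0, 7.3) 0.02407319605174807
bottle 686 (array([585.3, 234.5]), 32.3, 23.5) knob (array([587.5, 235.5]), 21.1, 18.8) 0.08578951318140915
```

```bash
python3 -c "
from h import *
go((.4685,.0977,.06,90),(.4685,.0977,.0085,90))"
```

```text
t 1.45 pos [0.4682 0.2413 0.2488] psi 90.1 open 1.00 F [ 0.7  0.8 -0.2] joints6 -1.24
   [-0.0, -5.74, 7.55] [0.0, -0.01, 0.02]
   [-0.01, -5.74, 9.61] [0.0, -0.01, 0.02]
```

>>> jog_arm --targets '[[[0,-3,2],[0,0,0],100],[[0,-5.74,4],[0,0,0],100],[[0,-5.74,6],[0,0,0],100],[[0,-5.74,7.5],[0,0,0],100],[[0,-5.74,8.5],[0,0,0],100],[[0,-5.74,9.2],[0,0,0],100],[[0,-5.74,9.6],[0,0,0],100],[[0,-5.74,9.6],[0,0,0],100]]'

```text
time: 2.45
tool_pos: [0.4693, 0.0976, 0.0094]
tool_rot: [0.0, -0.001, 1.0, 0.0]
contact_force: [-0.4, -0.3, 0.3]
gripper_width: 1.002
grasp_force: 0.0
```

>>> jog_arm --targets '[[[0,0,0],[0,0,0],50],[[0,0,0],[0,0,0],50],[[0,0,0],[0,0,0],50],[[0,0,0],[0,0,0],50],[[0,0,0],[0,0,0],50],[[0,0,0],[0,0,0],50]]'

```text
time: 3.2
tool_pos: [0.4691, 0.0971, 0.0092]
tool_rot: [-0.0, -0.001, 1.0, 0.0]
contact_force: [0.4, 0.7, -0.6]
gripper_width: 0.498
grasp_force: 0.0
```

```bash
python3 -c "
from h import *
go((.4685,.0977,.06,90),(.4681,.4201,.06,98.7),(.4681,.4201,.0135,98.7))
im,d=grab_frame('wrist'); save('pics/w2.png',im)"
```

```text
t 3.20 pos [0.4691 0.0971 0.0092] psi 90.1 open 0.50 F [ 0.4  0.7 -0.6] joints6 -1.52
   [0.03, 0.02, -2.03] [0.0, -0.0, 0.01]
   [0.02, 12.92, -2.03] [0.0, -0.0, -1.08]
   [0.02, 12.92, -0.17] [0.0, -0.0, -1.08]
```

View pics/w2.png

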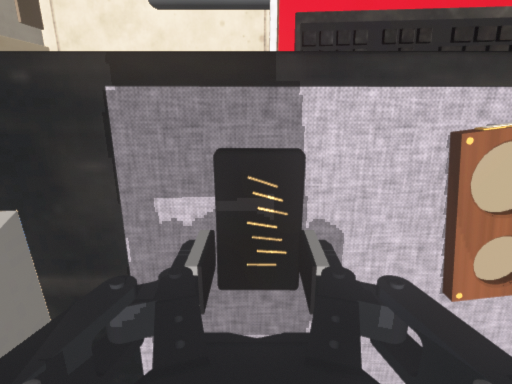

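The fingers stand at (212,270) and (305,270), either side of the stone (215–305 px), but without force yet. I'll close further.

>>> jog_arm --targets '[[[0,0,0],[0,0,0],0],[[0,0,0],[0,0,0],0],[[0,0,0],[0,0,0],0],[[0,0,0],[0,0,0],0]]'

```text
time: 3.75
tool_pos: [0.4692, 0.0971, 0.0092]
tool_rot: [0.0, -0.001, 1.0, 0.0]
contact_force: [-0.5, 0.4, 0.0]
gripper_width: 0.001
grasp_force: 0.0
```

```bash
python3 -c "
from h import *
go((.4685,.0977,.06,90))
im,d=grab_frame('wrist'); save('pics/w3.png',im)
im2,d=grab_frame('side'); save('pics/w3.png',np.r_[im[150:,:400],cv2.resize(im2[180:310,170:370],(400,260))]); P=cloud(cam('side'),d)
from meas import rect
Q=P[(np.hypot(P[...,0]-.468,P[...,1]-.097)<.09)&(P[...,2]>.0155)&(P[...,2]<.021)]; print(rect(Q[:,:2]))
"
```

```text
t 3.75 pos [0.4692 0.0971 0.0092] psi 90.1 open 0.00 F [-0.5  0.4  0. ] joints6 -1.52
   [0.03, 0.02, -2.03] [0.0, 0.0, 0.01]
(array([467.9,  95.7]), 90.0, 53.6, 'long-axis deg', np.float32(179.6))
```

View pics/w3.png

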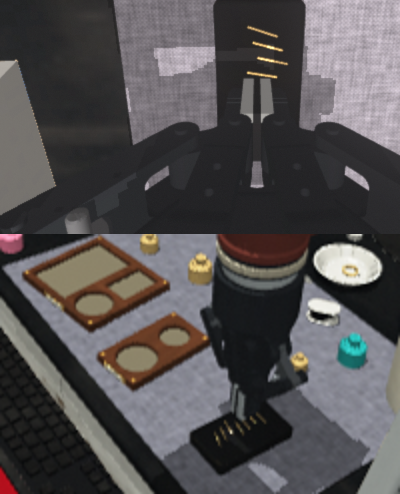

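The shut fingers stand over the stone's top (around (258,90) in the upper half). They slid over it, so the tips are higher than reckoned. I'll measure this.

```bash
python3 - <<'E'
from h import *
s=state(); im,d=grab_frame('wrist'); c=cam('wrist',s); P=cloud(c,d)
print("wrist: stone top z",np.median(P[170:190,230:290,2]),"pad z",np.median(P[120:200,320:400,2]))
ok=(d>0)&(np.abs(P[...,1]-.097)<.016)&(P[...,0]>.455)&(P[...,0]<.485)
for r in range(215,330,10): print(r,P[r,[246,268]].round(3).tolist())
im,d=grab_frame('side'); P=cloud(cam('side'),d)
m=(d>0)&(np.hypot(P[...,0]-.469,P[...,1]-.097)<.02)&(P[...,2]>.008)&(P[...,2]<.06); v,u=np.nonzero(m)
for r in range(v.min(),v.max(),3):
    k=v==r
    if k.any(): print(r,u[k].min(),u[k].max(),P[r,u[k]].mean(0).round(3))
print(proj(cam('side'),[[.469,.097,.009],[.469,.097,.018],[.469,.097,.03]]).round(1))
E
```

```text
wrist: stone top z 0.018414724939248048 pad z 0.0014140014647903015
215 [[0.462, 0.09, 0.018], [0.462, 0.103, 0.018]]
225 [[0.468, 0.09, 0.018], [0.468, 0.103, 0.018]]
235 [[0.458, 0.091, 0.054], [0.458, 0.102, 0.053]]
245 [[0.457, 0.092, 0.064], [0.457, 0.101, 0.065]]
255 [[0.458, 0.092, 0.073], [0.457, 0.101, 0.074]]
265 [[0.457, 0.092, 0.083], [0.456, 0.101, 0.083]]
275 [[0.457, 0.093, 0.089], [0.457, 0.1, 0.089]]
285 [[0.457, 0.093, 0.095], [0.456, 0.1, 0.096]]
295 [[0.456, 0.093, 0.101], [0.456, 0.1, 0.101]]
305 [[0.458, 0.093, 0.104], [0.457, 0.1, 0.105]]
315 [[0.472, 0.093, 0.091], [0.461, 0.1, 0.105]]
325 [[0.476, 0.093, 0.092], [0.477, 0.101, 0.091]]
261 285 285 [0.46  0.108 0.058]
264 285 286 [0.459 0.104 0.054]
267 285 299 [0.462 0.091 0.056]
270 287 297 [0.462 0.087 0.051]
273 282 299 [0.475 0.105 0.019]
276 281 300 [0.471 0.099 0.018]
279 282 300 [0.467 0.093 0.018]
282 284 299 [0.463 0.086 0.018]
[[290.1 280.3]
 [290.4 277.2]
 [290.9 272.9]]
```

```bash
python3 - <<'E'
from h import *
s=state(); im,d=grab_frame('wrist'); c=cam('wrist',s); P=cloud(c,d)
for r in range(222,240): print(r,P[r,[244,248,254,262,268]][:,[0,2]].round(3).tolist())
print("cam",c[2].round(4)," row of tip if z=.0092,x .458/.469/.480:",proj(c,[[.458,.091,.0092],[.469,.091,.0092],[.48,.091,.0092]]).round(1).tolist())
print(np.round(camera_params('wrist')['hand_eye'],4), s['joint_pos'])
E
```

```text
222 [[0.466, 0.018], [0.466, 0.018], [0.466, 0.018], [0.466, 0.017], [0.466, 0.018]]
223 [[0.467, 0.018], [0.467, 0.018], [0.466, 0.02], [0.467, 0.018], [0.466, 0.019]]
224 [[0.467, 0.019], [0.468, 0.018], [0.467, 0.02], [0.467, 0.02], [0.468, 0.017]]
225 [[0.468, 0.018], [0.468, 0.019], [0.468, 0.019], [0.467, 0.02], [0.467, 0.02]]
226 [[0.468, 0.019], [0.469, 0.019], [0.469, 0.018], [0.469, 0.019], [0.468, 0.02]]
227 [[0.469, 0.018], [0.469, 0.019], [0.469, 0.019], [0.47, 0.018], [0.469, 0.018]]
228 [[0.458, 0.046], [0.458, 0.046], [0.457, 0.047], [0.458, 0.045], [0.458, 0.046]]
229 [[0.458, 0.047], [0.457, 0.048], [0.457, 0.048], [0.457, 0.048], [0.457, 0.05]]
230 [[0.458, 0.048], [0.457, 0.049], [0.458, 0.049], [0.458, 0.049], [0.458, 0.048]]
231 [[0.458, 0.049], [0.458, 0.05], [0.457, 0.051], [0.457, 0.05], [0.458, 0.049]]
232 [[0.457, 0.052], [0.458, 0.051], [0.457, 0.052], [0.458, 0.051], [0.458, 0.05]]
233 [[0.457, 0.052], [0.458, 0.052], [0.458, 0.052], [0.458, 0.052], [0.458, 0.052]]
234 [[0.458, 0.053], [0.457, 0.053], [0.458, 0.053], [0.458, 0.053], [0.457, 0.054]]
235 [[0.458, 0.054], [0.457, 0.056], [0.458, 0.054], [0.458, 0.054], [0.458, 0.054]]
236 [[0.457, 0.056], [0.457, 0.056], [0.458, 0.055], [0.457, 0.055], [0.457, 0.055]]
237 [[0.457, 0.057], [0.458, 0.056], [0.457, 0.057], [0.457, 0.057], [0.458, 0.056]]
238 [[0.457, 0.059], [0.457, 0.058], [0.457, 0.058], [0.458, 0.057], [0.457, 0.058]]
239 [[0.458, 0.058], [0.457, 0.059], [0.457, 0.059], [0.457, 0.059], [0.457, 0.059]]
cam [0.3958 0.0964 0.185 ]  row of tip if z=.0092,x .458/.469/.480: [[247.8, 203.9], [247.9, 220.6], [248.1, 236.7]]
[[-3.000e-04 -9.585e-01 -2.850e-01  7.330e-02]
 [ 1.000e+00 -1.000e-04 -8.000e-04 -6.000e-04]
 [ 7.000e-04 -2.850e-01  9.585e-01 -1.758e-01]
 [ 0.000e+00  0.000e+00  0.000e+00  1.000e+00]] [ 4.86018682e-02 -9.60491097e-02  2.09763040e+00  4.14670241e-06
  1.14004535e+00 -1.52362634e+00]
```

The wrist depth shows the shut tips at z≈0.046 with the TCP at 0.009, and the side camera agrees. So the real tips sit about 36.5 mm behind the stated TCP. I'll open part-way and measure tip gap and height there.

>>> jog_arm --targets '[[[0,0,0],[0,0,0],72],[[0,0,0],[0,0,0],72],[[0,0,0],[0,0,0],72],[[0,0,0],[0,0,0],72],[[0,0,0],[0,0,0],72]]'

```text
time: 4.62
tool_pos: [0.4692, 0.0971, 0.0092]
tool_rot: [-0.0, -0.001, 1.0, -0.0]
contact_force: [0.5, -0.1, -0.6]
gripper_width: 0.718
grasp_force: 0.0
```

```bash
cat > tips.py <<'E'
from h import *
def tips():
    s=state(); im,d=grab_frame('wrist'); P=cloud(cam('wrist',s),d)
    q=s["tool_rot"]; L=R.from_quat([q[1],q[2],q[3],q[0]]).inv().apply((P-s["tool_pos"]).reshape(-1,3)).reshape(P.shape)
    m=(d>0)&(np.abs(L[...,0])<.02)&(L[...,2]>-.06)&(L[...,2]<-.01)&(P[...,2]>.026)
    for sg in (1,-1):
        Q=L[m&(sg*L[...,1]>0)&(np.abs(L[...,1])<.062)]; F=Q[Q[:,0]<.02]
        if len(F)>5:
            low=np.percentile(F[:,2],99); B=F[F[:,2]>low-.008]; print("finger",sg,"n",len(F),"tip z rel TCP(down+) %.4f"%low,"y range",(np.percentile(B[:,1],[1,99])).round(4),"x",np.percentile(B[:,0],[1,99]).round(4))
    return im
E
python3 -c "
from tips import *
go((.4685,.0977,-.0295,90)); save('pics/w4.png',tips())"
```

```text
t 4.62 pos [0.4692 0.0971 0.0092] psi 90.1 open 0.72 F [ 0.5 -0.1 -0.6] joints6 -1.52
   [0.03, 0.02, 1.55] [-0.0, -0.0, 0.01]
finger 1 n 874 tip z rel TCP(down+) -0.0395 y range [0.0298 0.0416] x [-0.0099  0.0121]
finger -1 n 882 tip z rel TCP(down+) -0.0390 y range [-0.0429 -0.0312] x [-0.0103  0.012 ]
```

>>> jog_arm --targets '[[[0,0,0.5],[0,0,0],72],[[0,0,1],[0,0,0],72],[[0,0,1.5],[0,0,0],72],[[0,0,1.5],[0,0,0],40],[[0,0,1.5],[0,0,0],40],[[0,0,1.5],[0,0,0],40],[[0,0,1.5],[0,0,0],40],[[0,0,1.5],[0,0,0],40]]'

```text
time: 5.68
tool_pos: [0.4692, 0.0971, -0.0282]
tool_rot: [0.0, -0.001, 1.0, -0.0]
contact_force: [-0.1, 0.3, -1.8]
gripper_width: 0.595
grasp_force: 64.9
```

```bash
python3 -c "
from h import *
go((.4681,.4201,.03,98.7),(.4681,.4201,-.0235,98.7))"
```

```text
t 5.67 pos [ 0.4692  0.0971 -0.0282] psi 90.1 open 0.60 F [-0.1  0.3 -1.8] joints6 -1.52
   [0.03, 12.92, -2.33] [-0.0, 0.0, -1.08]
   [0.03, 12.92, -0.19] [-0.0, 0.0, -1.08]
```

>>> jog_arm --targets '[[[0,0,-1.2],[0,0,0],40],[[0,0,-2.4],[0,0,0],40],[[0,2.4,-2.4],[0,0,-0.2],40],[[0,4.8,-2.4],[0,0,-0.5],40],[[0,7.2,-2.4],[0,0,-1.08],40],[[0,9.6,-2.4],[0,0,-1.08],40],[[0,11.6,-2.4],[0,0,-1.08],40],[[0,12.9,-2.4],[0,0,-1.08],40]]'

```text
time: 6.68
tool_pos: [0.4683, 0.422, 0.0317]
tool_rot: [0.0, -0.077, 0.997, 0.0]
contact_force: [-0.1, -0.3, -1.9]
gripper_width: 0.593
grasp_force: 65.0
```

>>> jog_arm --targets '[[[0,0,0],[0,0,0],40],[[0,0,0],[0,0,0],40],[[0,0,0],[0,0,0],40]]'

```text
time: 7.05
tool_pos: [0.4687, 0.4184, 0.0314]
tool_rot: [-0.0, -0.075, 0.997, -0.0]
contact_force: [0.1, -0.3, -2.4]
gripper_width: 0.596
grasp_force: 65.0
```

```bash
cat >> meas.py <<'E'
def top(x,y,r,lo,hi,n="wrist"):
    s=state(); im,d=grab_frame(n); P=cloud(cam(n,s),d)
    m=(np.hypot(P[...,0]-x,P[...,1]-y)<r)&(P[...,2]>lo)&(P[...,2]<hi)&(d>0)
    Q=P[m]; print(n,"n",len(Q),rect(Q[:,:2]),"z med %.4f"%np.median(Q[:,2])); return im,P
E
python3 -c "
from meas import *
go((.4681,.4201,-.0235,98.7))
im,P=top(.468,.42,.06,.06,.084); save('pics/w5.png',im)"
```

```text
t 7.05 pos [0.4687 0.4184 0.0314] psi 98.7 open 0.60 F [ 0.1 -0.3 -2.4] joints6 -1.11
   [0.01, 0.07, 2.2] [-0.0, -0.0, -0.01]
wrist n 18952 (array([469.1, 418. ]), 87.4, 77.9, 'long-axis deg', np.float32(9.4)) z med 0.0803
```

View pics/w5.png

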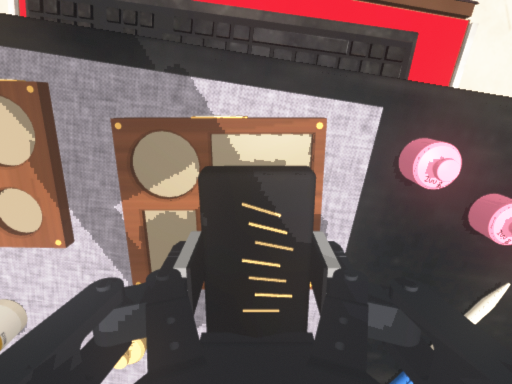

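The stone is held level over its pocket (stone at (258,250), tray edge parallel). Lowering and releasing.

>>> jog_arm --targets '[[[0,0.06,0.8],[0,0,0],40],[[0,0.06,1.6],[0,0,0],40],[[0,0.06,2.0],[0,0,0],40],[[0,0.06,2.2],[0,0,0],40],[[0,0.06,2.2],[0,0,0],40],[[0,0.06,2.2],[0,0,0],80],[[0,0.06,2.2],[0,0,0],80],[[0,0.06,2.2],[0,0,0],80]]'

```text
time: 8.1
tool_pos: [0.469, 0.4214, -0.0226]
tool_rot: [0.001, -0.076, 0.997, 0.0]
contact_force: [0.1, 0.2, 0.3]
gripper_width: 0.799
grasp_force: 0.0
```

>>> jog_arm --targets '[[[0,0,0],[0,0,0],80],[[0,0,-1],[0,0,0],80],[[0,0,-3],[0,0,0],80],[[0,0,-5],[0,0,0],80],[[0,0,-5],[0,0,0],60],[[0,0,-5],[0,0,0],60]]'

```text
time: 8.85
tool_pos: [0.4682, 0.4209, 0.1014]
tool_rot: [-0.0, -0.076, 0.997, -0.0]
contact_force: [-0.6, 0.3, -0.4]
gripper_width: 0.601
grasp_force: 0.0
```

```bash
python3 -c "
from meas import *
go((.667,.1934,.06,37),(.667,.1934,-.0275,37))
im,P=top(.468,.42,.065,.0145,.03); save('pics/w6.png',im)
top(.468,.42,.065,.0145,.03,'side')"
```

```text
t 8.85 pos [0.4682 0.4209 0.1014] psi 98.7 open 0.60 F [-0.6  0.3 -0.4] joints6 -1.11
   [-6.48, -10.2, 1.66] [-0.0, -0.0, 7.72]
   [-6.48, -10.2, 5.16] [-0.0, -0.0, 7.72]
wrist n 5770 (array([464.2, 420.1]), 101.5, 51.9, 'long-axis deg', np.float32(8.9)) z med 0.0223
side n 508 (array([468.5, 418.6]), 92.1, 53.5, 'long-axis deg', np.float32(8.8)) z med 0.0209
```

>>> jog_arm --targets '[[[-1.3,-2,0],[0,0,1.3],60],[[-2.6,-4,0],[0,0,2.6],60],[[-3.9,-6.1,0],[0,0,3.9],60],[[-5.2,-8.2,0],[0,0,5.2],60],[[-6.48,-10.2,0],[0,0,6.5],60],[[-6.48,-10.2,0.5],[0,0,7.72],60],[[-6.48,-10.2,1],[0,0,7.72],60],[[-6.48,-10.2,1],[0,0,7.72],60]]'

```text
time: 9.95
tool_pos: [0.6649, 0.1938, 0.0733]
tool_rot: [-0.002, 0.445, 0.895, -0.002]
contact_force: [-0.4, 0.2, 0.2]
gripper_width: 0.602
grasp_force: 0.0
```

```bash
python3 -c "
from meas import *
go((.667,.1934,-.0,37),(.667,.1934,-.027,37))
im,P=top(.667,.1934,.028,.0155,.03); save('pics/w7.png',im)"
```

```text
t 9.95 pos [0.6649 0.1938 0.0733] psi 37.1 open 0.60 F [-0.4  0.2  0.2] joints6 -0.47
   [-0.07, 0.07, 2.93] [-0.04, -0.02, 0.02]
   [-0.07, 0.08, 4.01] [-0.04, -0.02, 0.02]
wrist n 1209 (array([667.2, 193.8]), 37.6, 23.4, 'long-axis deg', np.float32(126.9)) z med 0.0193
```

View pics/w7.png

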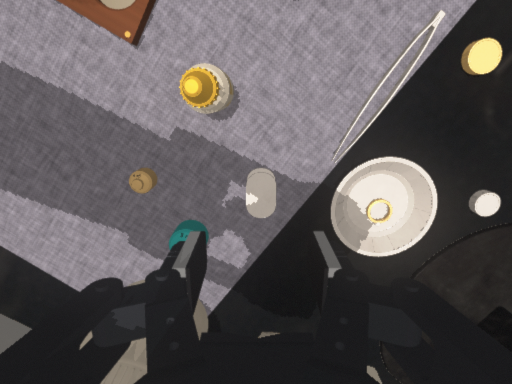

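The loupe is at (261,193), aligned between the fingers and clear of the turquoise decoy (188,232) and the bowl (385,205).

>>> jog_arm --targets '[[[-0.08,0.05,1.5],[0,0,0],60],[[-0.08,0.05,3],[0,0,0],60],[[-0.08,0.05,3.6],[0,0,0],60],[[-0.08,0.05,4],[0,0,0],60],[[-0.08,0.05,4],[0,0,0],60],[[-0.08,0.05,4],[0,0,0],10],[[-0.08,0.05,4],[0,0,0],10],[[-0.08,0.05,4],[0,0,0],10]]'

```text
time: 11.0
tool_pos: [0.6709, 0.193, -0.0212]
tool_rot: [0.001, 0.446, 0.895, 0.001]
contact_force: [-1.4, -0.0, 5.8]
gripper_width: 0.244
grasp_force: 58.6
```

>>> jog_arm --targets '[[[0,0,0],[0,0,0],10],[[0,0,0],[0,0,0],10],[[0,0,0],[0,0,0],10]]'

```text
time: 11.38
tool_pos: [0.6709, 0.193, -0.0212]
tool_rot: [0.001, 0.446, 0.895, 0.001]
contact_force: [-0.3, -0.5, 6.0]
gripper_width: 0.247
grasp_force: 58.6
```

```bash
python3 -c "
from h import *
go((.667,.1934,-.027,37))
im,d=grab_frame('wrist'); im2,d2=grab_frame('side'); im3,d3=grab_frame('scene')
save('pics/w8.png',np.r_[im[100:,80:480],cv2.resize(np.c_[im2[160:260,280:380],im3[145:245,300:400]],(400,200))])
"
```

```text
t 11.38 pos [ 0.6709  0.193  -0.0212] psi 37.0 open 0.25 F [-0.3 -0.5  6. ] joints6 -0.47
   [0.11, -0.12, 0.23] [0.02, 0.01, -0.0]Traceback (most recent call last):
  File "<string>", line 5, in <module>
    save('pics/w8.png',np.r_[im[100:,80:480],cv2.resize(np.c_[im2[160:260,280:380],im3[145:245,300:400]],(400,200))])
                       ~~~~~^^^^^^^^^^^^^^^^^^^^^^^^^^^^^^^^^^^^^^^^^^^^^^^^^^^^^^^^^^^^^^^^^^^^^^^^^^^^^^^^^^^^^^^^
    res = self.concatenate(tuple(objs), axis=axis)
ValueError: all the input array dimensions except for the concatenation axis must match exactly, but along dimension 2, the array at index 0 has size 3 and the array at index 1 has size 6
```

```bash
python3 -c "
from h import *
im,d=grab_frame('wrist'); im2,d2=grab_frame('side'); im3,d3=grab_frame('scene')
b=np.hstack([im2[160:260,280:380],im3[145:245,300:400]])
save('pics/w8.png',np.vstack([im[100:,80:480],cv2.resize(b,(400,200))]))
"
```

```text
(no output)
```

View pics/w8.png

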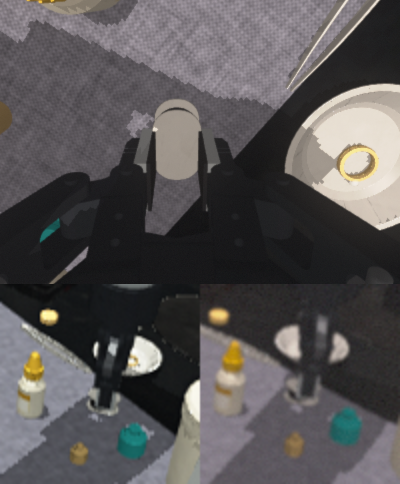

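The loupe sits between the pads at (177,145), but the tool stopped 6 mm high and 4 mm off in x, with 6 N on it. I'll check for an obstacle nearby and for the joint values.

```bash
python3 - <<'E'
from meas import *
s=state(); print(np.round(s["joint_pos"],3),s["ft_torque"],s["contact_force"])
Rt=np.array([[-np.sin(np.radians(37)),np.cos(np.radians(37))],[np.cos(np.radians(37)),np.sin(np.radians(37))]])
for n in ("side","scene"):
    z=np.load(n+"0.npz"); P=cloud(cam(n),z["d"]).reshape(-1,3); P=P[(z["d"].ravel()>0)&(P[:,2]>.02)&(P[:,2]<.3)]
    L=(P[:,:2]-[.667,.1934])@Rt.T; k=np.abs(L).max(1)<.12
    for lo,hi in ((.02,.04),(.04,.08),(.08,.15),(.15,.3)):
        q=k&(P[:,2]>lo)&(P[:,2]<hi)
        if q.any(): i=np.flatnonzero(q)[np.argsort(np.hypot(*L[q].T))[[0,q.sum()//2]]]; print(n,lo,q.sum(),P[i].round(3).tolist(),(L[i]*1000).round().tolist())
top(.667,.193,.03,.015,.03)
E
```

```text
[ 0.174  0.424  1.567  0.     1.147 -0.472] [-0.00071209  0.08041908 -0.02622001] [-1.94243546  0.90134943  6.46672319]
side 0.02 243 [[0.668, 0.19, 0.02], [0.631, 0.116, 0.023]] [[-3.0, -1.0], [-40.0, -75.0]]
side 0.04 229 [[0.603, 0.228, 0.043], [0.581, 0.232, 0.056]] [[66.0, -30.0], [82.0, -46.0]]
side 0.08 381 [[0.592, 0.231, 0.083], [0.648, 0.055, 0.123]] [[75.0, -38.0], [-99.0, -99.0]]
scene 0.02 307 [[0.645, 0.136, 0.022], [0.581, 0.222, 0.021]] [[-33.0, -52.0], [74.0, -52.0]]
scene 0.04 337 [[0.601, 0.225, 0.043], [0.583, 0.241, 0.051]] [[65.0, -34.0], [89.0, -39.0]]
scene 0.08 457 [[0.594, 0.233, 0.082], [0.632, 0.058, 0.107]] [[75.0, -35.0], [-86.0, -110.0]]
wrist n 3550 (array([668.8, 196.9]), 38.0, 36.1, 'long-axis deg', np.float32(75.2)) z med 0.0194
```

No obstacle: the earlier call hadn't settled when I read the pose, so the command came out about 3 mm off. The grip holds the loupe's top plate, so I lift and check it.

>>> jog_arm --targets '[[[0,0,-0.4],[0,0,0],10],[[0,0,-1],[0,0,0],10],[[0,0,-2],[0,0,0],10],[[0,0,-3],[0,0,0],10],[[0,0,-4],[0,0,0],10],[[0,0,-4.8],[0,0,0],10],[[0,0,-4.8],[0,0,0],10],[[0,0,-4.8],[0,0,0],10]]'

```text
time: 12.72
tool_pos: [0.6688, 0.1926, 0.0957]
tool_rot: [-0.001, 0.446, 0.895, -0.0]
contact_force: [-1.0, 0.7, -0.4]
gripper_width: 0.243
grasp_force: 58.8
```

```bash
python3 -c "
from meas import *
go((.5045,.3609,.0988,98.7))
s=state(); print(s['grasp_force'])
im,P=top(.669,.195,.03,.12,.145); save('pics/w9.png',np.vstack([im[100:300,130:400],cv2.resize(grab_frame('side')[0][110:240,250:420],(270,206))]))
k=P[210:280,240:275]; print(k.reshape(-1,3)[::300].round(3))"
```

```text
t 12.72 pos [0.6688 0.1926 0.0957] psi 37.0 open 0.24 F [-1.   0.7 -0.4] joints6 -0.47
   [9.33, -1.2, -0.12] [-0.01, -0.01, -7.72]
58.8221085362602
wrist n 3556 (array([664. , 194.3]), 38.3, 35.6, 'long-axis deg', np.float32(179.1)) z med 0.1362
[[0.652 0.199 0.12 ]
 [0.659 0.207 0.135]
 [0.656 0.199 0.138]
 [0.666 0.202 0.137]
 [0.663 0.193 0.136]
 [0.674 0.195 0.136]
 [0.671 0.187 0.136]
 [0.668 0.179 0.137]
 [0.679 0.181 0.137]]
```

View pics/w9.png

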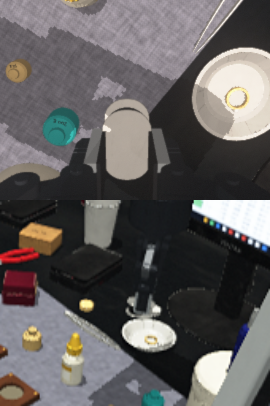

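```bash
python3 -c "
from meas import *
s=state(); im,d=grab_frame('wrist'); P=cloud(cam('wrist',s),d); q=s['tool_rot']
L=R.from_quat([q[1],q[2],q[3],q[0]]).inv().apply((P-s['tool_pos']).reshape(-1,3))
k=(np.abs(L[:,2]+.0408)<.003)&(np.abs(L[:,1])<.010)&(np.abs(L[:,0])<.04); print(k.sum(),np.percentile(L[k],[0.5,99.5],axis=0).round(4)); c=np.polyfit(L[k][:,0],L[k][:,2],1); print(c)
m=k&(np.abs(L[:,1])<.003); print(np.sort(L[m][:,0])[[0,-1]])
"
```

```text
2609 [[-0.0157 -0.0099 -0.0423]
 [ 0.0212  0.0094 -0.0389]]
[-0.00166631 -0.04044998]
[-0.01644106  0.02161465]
```

>>> jog_arm --targets '[[[1.5,-0.2,0],[0,0,-1.3],10],[[3,-0.4,0],[0,0,-2.6],10],[[4.5,-0.6,0],[0,0,-3.9],10],[[6,-0.8,0],[0,0,-5.2],10],[[7.8,-1,0],[0,0,-6.5],10],[[9.3,-1.2,0],[0,0,-7.72],10],[[9.3,-1.2,1],[0,0,-7.72],10],[[9.3,-1.2,2],[0,0,-7.72],10]]'

```text
time: 13.88
tool_pos: [0.505, 0.3609, 0.0457]
tool_rot: [-0.0, -0.077, 0.997, -0.0]
contact_force: [0.5, 0.4, 0.5]
gripper_width: 0.243
grasp_force: 58.8
```

>>> jog_arm --targets '[[[0,0,0],[0,0,0],10],[[0,0,0],[0,0,0],10],[[0,0,0],[0,0,0],10]]'

```text
time: 14.25
tool_pos: [0.5068, 0.3609, 0.0482]
tool_rot: [0.001, -0.076, 0.997, 0.0]
contact_force: [0.5, 0.0, -0.2]
gripper_width: 0.242
grasp_force: 58.8
```

```bash
python3 -c "
from meas import *
go((.507,.3613,.0,98.7),(.507,.3613,-.0175,98.7)); print(state()['grasp_force'])"
```

```text
t 14.25 pos [0.5068 0.3609 0.0482] psi 98.7 open 0.24 F [ 0.5  0.  -0.2] joints6 -1.22
   [-0.01, 0.01, 1.93] [0.01, 0.02, 0.0]
   [-0.01, 0.01, 2.63] [0.01, 0.02, 0.0]
58.83109892893117
```

>>> jog_arm --targets '[[[0,0,1],[0,0,0],10],[[0,0,1.8],[0,0,0],10],[[0,0,2.3],[0,0,0],10],[[0,0,2.6],[0,0,0],10],[[0,0,2.6],[0,0,0],10],[[0,0,2.6],[0,0,0],36],[[0,0,2.6],[0,0,0],36],[[0,0,2.6],[0,0,0],36]]'

```text
time: 15.25
tool_pos: [0.5057, 0.3605, -0.0184]
tool_rot: [0.0, -0.076, 0.997, 0.0]
contact_force: [0.9, 0.5, -0.5]
gripper_width: 0.359
grasp_force: 0.0
```

>>> jog_arm --targets '[[[0,0,-0.5],[0,0,0],36],[[0,0,-1],[0,0,0],36],[[0,0,-3],[0,0,0],36],[[0,0,-5],[0,0,0],36],[[0,0,-5],[0,0,0],72],[[0,0,-5],[0,0,0],72],[[0,0,-5],[0,0,0],72]]'

```text
time: 16.12
tool_pos: [0.5046, 0.3599, 0.1049]
tool_rot: [-0.001, -0.076, 0.997, -0.001]
contact_force: [0.3, -0.5, 0.1]
gripper_width: 0.72
grasp_force: 0.0
```

```bash
python3 -c "
from meas import *
go((.588,.2352,.11,98.7),(.588,.2352,-.0145,98.7))
im,P=top(.5045,.361,.03,.0155,.03); save('pics/w10.png',im)
top(.5045,.361,.03,.0155,.03,'side');top(.468,.42,.065,.0145,.03,'side')"
```

```text
t 16.12 pos [0.5046 0.3599 0.1049] psi 98.7 open 0.72 F [ 0.3 -0.5  0.1] joints6 -1.22
   [-2.54, -5.44, -0.2] [-0.01, -0.02, 0.0]
   [-2.56, -5.43, 4.78] [-0.01, -0.02, 0.0]
wrist n 995 (array([502.8, 359.1]), 37.8, 23.1, 'long-axis deg', np.float32(9.3)) z med 0.0232
side n 96 (array([500.7, 357.4]), 37.5, 23.9, 'long-axis deg', np.float32(9.3)) z med 0.0221
side n 530 (array([472.3, 400.6]), 89.9, 87.8, 'long-axis deg', np.float32(9.1)) z med 0.0209
```

View pics/w10.png

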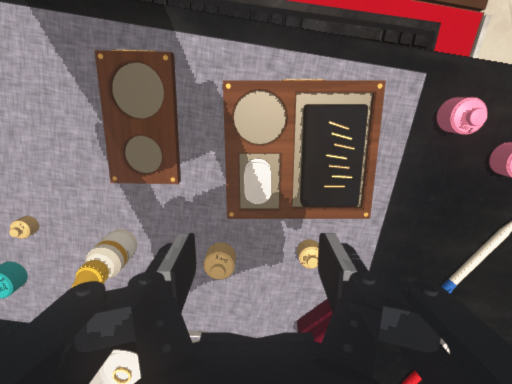

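Stone (335,155) and loupe (257,182) lie flat in their pockets. Next the bottle.

>>> jog_arm --targets '[[[-1.2,-2.5,-0.2],[0,0,0],72],[[-2.57,-5.45,-0.2],[0,0,0],72],[[-2.57,-5.45,-0.2],[0,0,0],72],[[-2.57,-5.45,-0.2],[0,0,0],72],[[-2.57,-5.45,-0.2],[0,0,0],72],[[-2.57,-5.45,-0.2],[0,0,0],72]]'

```text
time: 17.02
tool_pos: [0.5891, 0.2366, 0.1114]
tool_rot: [-0.0, -0.077, 0.997, 0.0]
contact_force: [0.5, -0.4, -0.3]
gripper_width: 0.722
grasp_force: 0.0
```

```bash
python3 -c "
from meas import *
go((.5885,.2345,.0,98.7),(.5885,.2345,-.013,98.7))
im,P=top(.5885,.2345,.03,.05,.1); top(.5885,.2345,.03,.05,.1,'side'); top(.5885,.2345,.03,.05,.1,'scene')"
```

```text
t 17.02 pos [0.5891 0.2366 0.1114] psi 98.8 open 0.72 F [ 0.5 -0.4 -0.3] joints6 -1.46
   [0.03, -0.08, 4.45] [0.0, -0.01, 0.01]
   [0.03, -0.08, 4.97] [0.0, -0.01, 0.01]
wrist n 784 (array([589.1, 235.2]), 22.8, 22.3, 'long-axis deg', np.float32(53.7)) z med 0.0698
side n 123 (array([585.5, 230.6]), 22.2, 14.7, 'long-axis deg', np.float32(138.8)) z med 0.0668
scene n 143 (array([586.6, 231.7]), 21.7, 16.3, 'long-axis deg', np.float32(128.9)) z med 0.0660
```

Bottle centre is about (0.589, 0.2352), so the lateral shift is nearly nil.

>>> jog_arm --targets '[[[0,-0.06,1.2],[0,0,0],72],[[0,-0.06,2.4],[0,0,0],72],[[0,-0.06,3.6],[0,0,0],72],[[0,-0.06,4.4],[0,0,0],72],[[0,-0.06,4.9],[0,0,0],72],[[0,-0.06,4.95],[0,0,0],72],[[0,-0.06,4.95],[0,0,0],72],[[0,-0.06,4.95],[0,0,0],50]]'

```text
time: 18.18
tool_pos: [0.5912, 0.2343, -0.0107]
tool_rot: [0.001, -0.076, 0.997, 0.0]
contact_force: [-0.1, 0.4, -0.4]
gripper_width: 0.524
grasp_force: 0.0
```

>>> jog_arm --targets '[[[0,0,0],[0,0,0],20],[[0,0,0],[0,0,0],20],[[0,0,0],[0,0,0],20],[[0,0,0],[0,0,0],20],[[0,0,0],[0,0,0],20]]'

```text
time: 18.8
tool_pos: [0.5912, 0.2343, -0.0107]
tool_rot: [0.001, -0.076, 0.997, 0.0]
contact_force: [-0.0, -0.6, 4.8]
gripper_width: 0.341
grasp_force: 59.5
```

```bash
python3 -c "
from h import *
go((.4471,.3521,.06,98.7),(.4471,.3521,-.009,98.7))"
```

```text
t 18.80 pos [ 0.5912  0.2343 -0.0107] psi 98.7 open 0.34 F [-0.  -0.6  4.8] joints6 -1.46
   [4.98, 5.53, -2.84] [0.0, 0.02, 0.0]
   [4.98, 5.53, -0.08] [0.0, 0.02, 0.0]
```

>>> jog_arm --targets '[[[0,0,-1],[0,0,0],20],[[0,0,-2],[0,0,0],20],[[0,0,-2.8],[0,0,0],20],[[1,1.2,-2.8],[0,0,0],20],[[2.2,2.5,-2.8],[0,0,0],20],[[3.4,3.8,-2.8],[0,0,0],20],[[4.4,5,-2.8],[0,0,0],20],[[4.9,5.5,-2.8],[0,0,0],20]]'

```text
time: 19.8
tool_pos: [0.4464, 0.3522, 0.0576]
tool_rot: [-0.0, -0.077, 0.997, -0.0]
contact_force: [0.2, -0.3, -0.9]
gripper_width: 0.34
grasp_force: 59.3
```

>>> jog_arm --targets '[[[0,0,0],[0,0,0],20],[[0,0,0],[0,0,0],20],[[0,0,0],[0,0,0],20],[[0,0,0],[0,0,0],20]]'

```text
time: 20.3
tool_pos: [0.4488, 0.3509, 0.058]
tool_rot: [0.0, -0.075, 0.997, -0.0]
contact_force: [-0.3, 0.2, -0.5]
gripper_width: 0.342
grasp_force: 59.3
```

```bash
python3 -c "
from meas import *
go((.4491,.3521,-.0055,98.7))
top(.447,.352,.03,.121,.17,'side'); im,P=top(.447,.352,.03,.121,.17)
print(P[...,2][(np.hypot(P[...,0]-.447,P[...,1]-.352)<.02)].max())"
```

```text
t 20.30 pos [0.4488 0.3509 0.058 ] psi 98.7 open 0.34 F [-0.3  0.2 -0.5] joints6 -1.19
   [-0.02, 0.05, 2.54] [-0.0, 0.0, -0.01]
side n 291 (array([444.3, 349.3]), 54.3, 30.7, 'long-axis deg', np.float32(99.4)) z med 0.1441
wrist n 10988 (array([444.2, 352.1]), 58.9, 29.7, 'long-axis deg', np.float32(98.5)) z med 0.1462
0.18764552117171476
```

>>> jog_arm --targets '[[[0,0.05,0.8],[0,0,0],20],[[0,0.05,1.6],[0,0,0],20],[[0,0.05,2.2],[0,0,0],20],[[0,0.05,2.5],[0,0,0],20],[[0,0.05,2.6],[0,0,0],20],[[0,0.05,2.6],[0,0,0],20],[[0,0.05,2.6],[0,0,0],60],[[0,0.05,2.6],[0,0,0],60]]'

```text
time: 21.4
tool_pos: [0.4482, 0.3528, -0.007]
tool_rot: [0.0, -0.076, 0.997, 0.0]
contact_force: [0.1, -0.4, -0.3]
gripper_width: 0.599
grasp_force: 0.0
```

>>> jog_arm --targets '[[[0,0,0],[0,0,0],60],[[0,0,-0.6],[0,0,0],60],[[0,0,-1.6],[0,0,0],60],[[0,0,-3],[0,0,0],60],[[0,0,-5],[0,0,0],60],[[0,0,-5],[0,0,0],60],[[0,0,-5],[0,0,0],60]]'

```text
time: 22.28
tool_pos: [0.448, 0.3527, 0.1186]
tool_rot: [0.0, -0.076, 0.997, 0.0]
contact_force: [-0.3, -1.0, -0.8]
gripper_width: 0.595
grasp_force: 0.0
```

```bash
python3 -c "
from meas import *
go((.5888,.3346,.08,98.7),(.5888,.3346,-.0265,98.7))
im,P=top(.447,.352,.022,.06,.1); top(.447,.352,.022,.06,.1,'side'); save('pics/w11.png',im)
print(max(P[...,2][(np.hypot(P[...,0]-.447,P[...,1]-.352)<.02)]))"
```

```text
t 22.27 pos [0.448  0.3527 0.1186] psi 98.7 open 0.60 F [-0.3 -1.  -0.8] joints6 -1.19
   [-5.45, -1.57, 1.55] [0.0, 0.01, 0.0]
   [-5.45, -1.57, 5.81] [0.0, 0.01, 0.0]
wrist n 668 (array([447. , 351.9]), 21.8, 21.1, 'long-axis deg', np.float32(101.7)) z med 0.0763
side n 101 (array([445.8, 346.1]), 21.1, 15.4, 'long-axis deg', np.float32(172.6)) z med 0.0727
0.24220240743220722
```

View pics/w11.png

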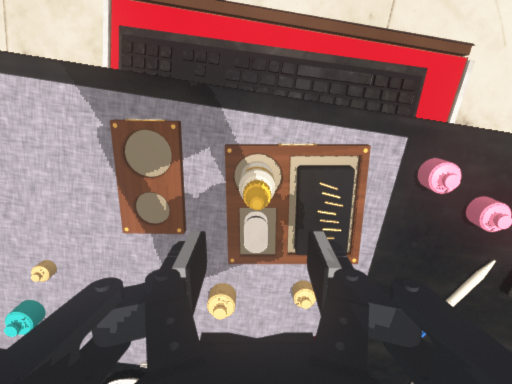

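The bottle stands upright in its bore (257,190). Next the large weight at (221,302).

>>> jog_arm --targets '[[[-2,-0.5,0],[0,0,0],60],[[-4,-1.1,0],[0,0,0],60],[[-5.45,-1.57,0],[0,0,0],60],[[-5.45,-1.57,0.8],[0,0,0],60],[[-5.45,-1.57,1.6],[0,0,0],60],[[-5.45,-1.57,1.6],[0,0,0],60],[[-5.45,-1.57,1.6],[0,0,0],60],[[-5.45,-1.57,1.6],[0,0,0],60]]'

```text
time: 23.38
tool_pos: [0.5888, 0.335, 0.0792]
tool_rot: [0.001, -0.076, 0.997, 0.0]
contact_force: [-0.3, 0.1, 0.8]
gripper_width: 0.595
grasp_force: 0.0
```

```bash
python3 -c "
from meas import *
top(.5888,.3346,.022,.006,.05)
go((.5888,.3346,-.027,98.7))"
```

```text
wrist n 1186 (array([589.3, 335.3]), 29.8, 29.5, 'long-axis deg', np.float32(96.2)) z med 0.0244
t 23.43 pos [0.5889 0.335  0.0792] psi 98.7 open 0.60 F [ 0.  -0.1  0.5] joints6 -1.32
   [0.02, -0.02, 4.25] [0.0, 0.01, 0.01]
```

>>> jog_arm --targets '[[[0,0,1.5],[0,0,0],60],[[0,0,3],[0,0,0],60],[[0,0,3.8],[0,0,0],60],[[0,0,4.25],[0,0,0],60],[[0,0,4.25],[0,0,0],60],[[0,0,4.25],[0,0,0],20],[[0,0,4.25],[0,0,0],20],[[0,0,4.25],[0,0,0],20]]'

```text
time: 24.42
tool_pos: [0.5902, 0.3352, -0.0261]
tool_rot: [0.002, -0.076, 0.997, 0.001]
contact_force: [0.1, -0.1, 4.6]
gripper_width: 0.321
grasp_force: 59.8
```

>>> jog_arm --targets '[[[0,0,0],[0,0,0],20],[[0,0,0],[0,0,0],20]]'

```text
time: 24.68
tool_pos: [0.5902, 0.3352, -0.0261]
tool_rot: [0.002, -0.076, 0.997, 0.001]
contact_force: [-0.1, 0.4, 5.5]
gripper_width: 0.319
grasp_force: 59.8
```

```bash
python3 -c "
from h import *
go((.4407,.2463,.04,98.7))"
```

```text
t 24.68 pos [ 0.5902  0.3352 -0.0261] psi 98.7 open 0.32 F [-0.1  0.4  5.5] joints6 -1.32
   [6.44, -2.61, -2.67] [0.01, 0.02, 0.0]
```

>>> jog_arm --targets '[[[0,0,-1],[0,0,0],20],[[0,0,-2],[0,0,0],20],[[0.8,-0.3,-2.6],[0,0,0],20],[[2.4,-1,-2.6],[0,0,0],20],[[4.2,-1.7,-2.6],[0,0,0],20],[[5.6,-2.3,-2.6],[0,0,0],20],[[6.4,-2.6,-2.6],[0,0,0],20],[[6.4,-2.6,-2.6],[0,0,0],20]]'

```text
time: 25.68
tool_pos: [0.4386, 0.2453, 0.0358]
tool_rot: [-0.001, -0.076, 0.997, -0.0]
contact_force: [0.9, 0.4, -2.1]
gripper_width: 0.321
grasp_force: 59.6
```

>>> jog_arm --targets '[[[0,0,0],[0,0,0],20],[[0,0,0],[0,0,0],20],[[0,0,0],[0,0,0],20]]'

```text
time: 26.05
tool_pos: [0.4409, 0.2463, 0.0368]
tool_rot: [0.0, -0.076, 0.997, 0.0]
contact_force: [0.8, 0.1, -1.8]
gripper_width: 0.321
grasp_force: 59.6
```

```bash
python3 -c "
from h import *
go((.4415,.2463,-.022,98.7));print(state()['grasp_force'])"
```

```text
t 26.05 pos [0.4409 0.2463 0.0368] psi 98.7 open 0.32 F [ 0.8  0.1 -1.8] joints6 -1.36
   [-0.02, -0.0, 2.35] [0.0, 0.0, 0.0]
59.58430417464115
```

>>> jog_arm --targets '[[[0,0,0.8],[0,0,0],20],[[0,0,1.6],[0,0,0],20],[[0,0,2.1],[0,0,0],20],[[0,0,2.35],[0,0,0],20],[[0,0,2.35],[0,0,0],20],[[0,0,2.35],[0,0,0],20],[[0,0,2.35],[0,0,0],55],[[0,0,2.35],[0,0,0],55]]'

```text
time: 27.05
tool_pos: [0.4408, 0.2462, -0.0215]
tool_rot: [0.001, -0.076, 0.997, 0.0]
contact_force: [0.4, -0.3, 0.5]
gripper_width: 0.546
grasp_force: 0.0
```

>>> jog_arm --targets '[[[0,0,0],[0,0,0],55],[[0,0,-0.6],[0,0,0],55],[[0,0,-1.6],[0,0,0],55],[[0,0,-3],[0,0,0],55],[[0,0,-4],[0,0,0],55],[[0,0,-4],[0,0,0],55],[[0,0,-4],[0,0,0],55]]'

```text
time: 27.92
tool_pos: [0.4398, 0.2458, 0.0774]
tool_rot: [-0.0, -0.076, 0.997, -0.0]
contact_force: [0.3, -0.5, -0.7]
gripper_width: 0.551
grasp_force: 0.0
```

```bash
python3 -c "
from meas import *
top(.4407,.2463,.02,.02,.05); top(.4407,.2463,.02,.015,.05,'side')
go((.584,.1432,.08,98.7))"
```

```text
wrist n 1137 (array([440.6, 245.1]), 29.5, 29.2, 'long-axis deg', np.float32(9.8)) z med 0.0285
side n 155 (array([437.8, 242.3]), 28.2, 26.0, 'long-axis deg', np.float32(151.4)) z med 0.0272
t 28.02 pos [0.4392 0.2456 0.0764] psi 98.7 open 0.55 F [ 0.8 -0.6 -0.2] joints6 -1.36
   [-5.1, -4.93, -0.15] [-0.0, -0.02, 0.0]
```

>>> jog_arm --targets '[[[-2,-1.8,0],[0,0,0],50],[[-3.8,-3.6,0],[0,0,0],50],[[-5.1,-4.93,0],[0,0,0],50],[[-5.1,-4.93,0.8],[0,0,0],50],[[-5.1,-4.93,1.2],[0,0,0],50],[[-5.1,-4.93,1.2],[0,0,0],50],[[-5.1,-4.93,1.2],[0,0,0],50],[[-5.1,-4.93,1.2],[0,0,0],50]]'

```text
time: 29.02
tool_pos: [0.5852, 0.1441, 0.0488]
tool_rot: [0.001, -0.077, 0.997, 0.0]
contact_force: [-0.0, -0.1, 0.6]
gripper_width: 0.5
grasp_force: 0.0
```

```bash
python3 -c "
from meas import *
top(.584,.1432,.018,.006,.05)
go((.584,.1432,-.028,98.7))"
```

```text
wrist n 568 (array([584.2, 143.2]), 18.6, 18.4, 'long-axis deg', np.float32(10.8)) z med 0.0160
t 29.07 pos [0.5853 0.144  0.0489] psi 98.8 open 0.50 F [-0.  -0.7  0.1] joints6 -1.61
   [0.06, -0.03, 3.07] [-0.0, 0.01, 0.01]
```

>>> jog_arm --targets '[[[0.1,-0.03,1],[0,0,0],50],[[0.1,-0.03,2],[0,0,0],50],[[0.1,-0.03,2.8],[0,0,0],50],[[0.1,-0.03,3.1],[0,0,0],50],[[0.1,-0.03,3.1],[0,0,0],50],[[0.1,-0.03,3.1],[0,0,0],8],[[0.1,-0.03,3.1],[0,0,0],8],[[0.1,-0.03,3.1],[0,0,0],8]]'

```text
time: 30.08
tool_pos: [0.5839, 0.1426, -0.0281]
tool_rot: [0.001, -0.076, 0.997, 0.0]
contact_force: [-0.3, -0.2, 4.3]
gripper_width: 0.186
grasp_force: 58.8
```

>>> jog_arm --targets '[[[0,0,0],[0,0,0],8],[[0,0,0],[0,0,0],8],[[0,0,0],[0,0,0],8]]'

```text
time: 30.45
tool_pos: [0.5838, 0.1426, -0.0282]
tool_rot: [0.001, -0.076, 0.997, 0.0]
contact_force: [-0.8, -0.3, 6.1]
gripper_width: 0.188
grasp_force: 58.9
```

```bash
python3 -c "
from h import *
go((.4952,.2536,.04,98.7))"
```

```text
t 30.45 pos [ 0.5838  0.1426 -0.0282] psi 98.7 open 0.19 F [-0.8 -0.3  6.1] joints6 -1.61
   [2.82, 4.93, -2.73] [-0.0, 0.02, 0.0]
```

>>> jog_arm --targets '[[[0,0,-1],[0,0,0],8],[[0,0,-2],[0,0,0],8],[[0.4,0.6,-2.6],[0,0,0],8],[[1.2,2,-2.6],[0,0,0],8],[[2,3.5,-2.6],[0,0,0],8],[[2.6,4.6,-2.6],[0,0,0],8],[[2.82,4.93,-2.6],[0,0,0],8],[[2.82,4.93,-2.6],[0,0,0],8]]'

```text
time: 31.45
tool_pos: [0.494, 0.2535, 0.0352]
tool_rot: [-0.0, -0.077, 0.997, -0.0]
contact_force: [0.8, 0.8, -0.2]
gripper_width: 0.184
grasp_force: 58.8
```

>>> jog_arm --targets '[[[0,0,0],[0,0,0],8],[[0,0,0],[0,0,0],8],[[0,0,0],[0,0,0],8]]'

```text
time: 31.82
tool_pos: [0.4947, 0.253, 0.0355]
tool_rot: [0.0, -0.076, 0.997, -0.0]
contact_force: [-1.0, 0.5, -1.2]
gripper_width: 0.185
grasp_force: 58.8
```

```bash
python3 -c "
from h import *
go((.4952,.2536,-.0238,98.7));print(state()['grasp_force'])"
```

```text
t 31.82 pos [0.4947 0.253  0.0355] psi 98.7 open 0.19 F [-1.   0.5 -1.2] joints6 -1.38
   [-0.02, 0.02, 2.37] [-0.0, 0.0, -0.0]
58.84904024115713
```

>>> jog_arm --targets '[[[0,0,0.8],[0,0,0],8],[[0,0,1.6],[0,0,0],8],[[0,0,2.1],[0,0,0],8],[[0,0,2.37],[0,0,0],8],[[0,0,2.37],[0,0,0],8],[[0,0,2.37],[0,0,0],8],[[0,0,2.37],[0,0,0],45],[[0,0,2.37],[0,0,0],45]]'

```text
time: 32.83
tool_pos: [0.4959, 0.2543, -0.0224]
tool_rot: [0.002, -0.076, 0.997, 0.001]
contact_force: [-0.0, 0.7, 7.3]
gripper_width: 0.452
grasp_force: 3.5
```

>>> jog_arm --targets '[[[0,0,0],[0,0,0],45],[[0,0,-0.6],[0,0,0],45],[[0,0,-1.6],[0,0,0],45],[[0,0,-3],[0,0,0],45],[[0,0,-5],[0,0,0],45],[[0,0,-7],[0,0,0],45],[[0,0,-7],[0,0,0],45],[[0,0,-7],[0,0,0],45]]'

```text
time: 33.83
tool_pos: [0.4939, 0.2534, 0.1509]
tool_rot: [-0.0, -0.076, 0.997, -0.0]
contact_force: [0.4, -0.4, -0.4]
gripper_width: 0.452
grasp_force: 0.0
```

```bash
python3 -c "
from meas import *
im,P=top(.4952,.2536,.016,.014,.05); top(.4407,.2463,.02,.02,.05); top(.447,.352,.016,.06,.1); top(.5045,.361,.025,.0155,.03); top(.468,.42,.042,.0145,.03); top(.569,.4215,.02,.006,.05)
save('pics/w12.png',im); go()"
```

```text
wrist n 266 (array([494.4, 253.3]), 18.5, 18.4, 'long-axis deg', np.float32(162.0)) z med 0.0201
wrist n 769 (array([441. , 245.8]), 29.4, 29.0, 'long-axis deg', np.float32(8.1)) z med 0.0287
wrist n 653 (array([447.3, 350.1]), 22.0, 19.2, 'long-axis deg', np.float32(165.2)) z med 0.0758
wrist n 714 (array([502.5, 359.2]), 37.8, 24.2, 'long-axis deg', np.float32(10.0)) z med 0.0231
wrist n 3911 (array([467.9, 420.3]), 83.8, 52.9, 'long-axis deg', np.float32(8.9)) z med 0.0221
wrist n 445 (array([568.8, 420.8]), 23.4, 22.7, 'long-axis deg', np.float32(142.3)) z med 0.0190
t 34.12 pos [0.4936 0.2532 0.1497] psi 98.7 open 0.45 F [ 0.2 -0.8 -0.5] joints6 -1.38
```

View pics/w12.png

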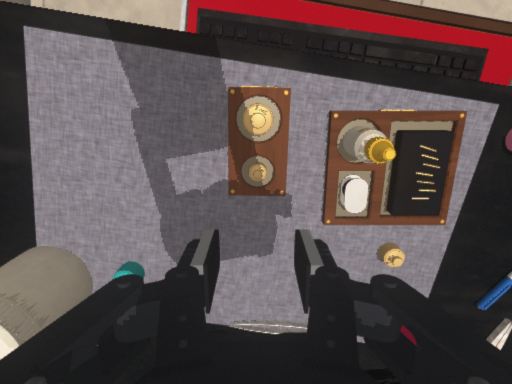

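Both weights (258,118) and (257,172), the bottle, loupe and stone are all in their pockets. The middle weight (392,255) is unmoved and the gripper is clear.

```bash
python3 -c "
from plant import *
print(job_done())"
```

```text
the job is handed in; nothing more can be done
None
```

The job is handed in: camera checks put the stone, loupe and bottle (placed last) and the largest and smallest weights down in their pockets, with the middle weight unmoved; the hand-in gave no verdict.

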